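# Clamp a reagent bottle: snug plus an eighth of a turn

## Task

Stand the small amber bottle upright on the base plate of the bench clamp, between the V jaw and the rubber-faced pad, and let go of it. Then turn the clamp's round hand knob clockwise until the jaw has the bottle firmly against the pad and the resistance rises sharply, add one eighth of a turn (45 degrees) more and no further, and let go. Leave the large bottle, the beaker and the vial where they stand.

Things in the scene. Friction and masses are not known exactly. Their poses are not given: they have to be found in the camera images.
- bottle: Small amber glass reagent bottle with a black screw cap, 44 mm diameter, 88 mm tall, about 0.11 kg, loose, standing upright; the straight body reaches up to about 55 mm and the cap does not turn. Origin: centre of its underside, z up.
- clamp: Bench bottle clamp, fixed. Origin: underside of its base plate, under the bottle place. Base plate x +-50, y -140 to +100 mm, 8 mm thick (the bottle stands on it). Along its y: grey gear housing with knob (-135 to -75, top z = 52), V jaw, bottle place near y = 0, pad, grey end block (+62 to +96, top z = 44 mm). Jaw and pad are 36 mm wide in x, tops at z = 42 mm; beside them in x is free.
- clamp_pad: Pad with black rubber face opposite the jaw, 34 mm wide, 30 high. Origin: centre of the face, z = 27 mm; y (parallel to the clamp's y) points away from the bottle. It starts at clamp y = 26 to 29 mm. As found, the bottle has 5 to 13 mm of play in y between V jaw and pad. A stiff cushion: it stays put below 45 N, yields along +y at 45 N and does not spring back.
- knob_axis (a point): Round black fluted hand knob, 40 mm diameter, 30 mm high, on an upright axis at clamp x = 0, y = -105 mm. This point: on its axis at mid grip, 81 mm above the worktop; its axes are the clamp's and do not turn with the knob. 14 mm free below it. Clockwise from above tightens; stays at its height and where left; 1 rad moves the jaw 5 mm. About 0.09 N m free, bottle meets pad after 1 to 2.7 rad, then about 0.3 N m.
- big_bottle: Bystander: large amber bottle, black cap, 60 mm diameter, 118 mm tall. Origin: centre of its underside.
- beaker: Bystander: glass beaker, 58 mm wide, 74 mm tall. Origin: centre of its underside.
- vial: Bystander: small glass vial with a black cap, 23 mm diameter, 49 mm tall. Origin: centre of its underside.
There are look-alikes about, which are no part of the job. Leave any green, purple or turquoise look-alike of the bottle alone.

How it is judged (in metres and radians):
On the way, in this order (a step that is already met when the one before it is completed fails the run):
1. the small bottle stands upright on the clamp's base plate between jaw and pad, and the fingers have let go of it (x of bottle in the frame of clamp between -0.012 and 0.012 m and y of bottle in the frame of clamp between -0.015 and 0.02 m and z of bottle in the frame of clamp between 0.006 and 0.012 m and angle between bottle's own z axis and vertical below 0.1 rad and contact force between the fingers and bottle below 0.1 N), for 0.2 s.
2. the jaw holds the bottle against the pad (more than 4 N) and the pad has not yet given way by 1.5 mm (contact force between clamp_pad and bottle above 4 N and distance of clamp_pad from where it was at the start of the episode below 0.0015 m and contact force between the fingers and bottle below 0.1 N), for 0.03 s.
At the end, for the whole second after the job is handed in: The small bottle is upright (0.1 rad) on the base plate, within 12 mm of the centre line, at rest and pressed on the pad with over 3 N; the pad has been pushed back 2.8 to 5 mm from its start (32 to 57 degrees of knob; an eighth of a turn is 3.9 mm) (x of bottle in the frame of clamp between -0.012 and 0.012 m and y of bottle in the frame of clamp between -0.005 and 0.022 m and z of bottle in the frame of clamp below 0.012 m and angle between bottle's own z axis and vertical below 0.1 rad and distance of clamp_pad from where it was at the start of the episode between 0.0028 and 0.005 m and contact force between clamp_pad and bottle above 3 N and linear speed of bottle below 0.02 m/s); the robot touches nothing.
It fails at once if the pad is pushed back by more than 5.5 mm (overtightened) (distance of clamp_pad from where it was at the start of the episode above 0.0055 m).
It fails at once if the small bottle is tipped by more than 0.6 rad (angle between bottle's own z axis and vertical above 0.6 rad).
It fails at once if the large amber bottle is moved by more than 30 mm (distance of big_bottle from where it was at the start of the episode above 0.03 m).
It fails at once if the beaker is moved by more than 30 mm (distance of beaker from where it was at the start of the episode above 0.03 m).
It fails at once if the vial is moved by more than 30 mm (distance of vial from where it was at the start of the episode above 0.03 m).
It also fails if it takes over 72 s, if anything falls off the work surface, if the arm or the gripper's body presses on something with over 40 N, if the wrist force passes 120 N, or if a joint passes its speed limit or range.

## Robot

A 6-joint arm with a two-finger parallel gripper is mounted at the origin on a cart in front of the work surface, level with it; the furniture and walls round the work are solid. World frame = base frame: x ahead of the robot, y to its left, z up, the work surface at z = 0. Lengths are in mm, angles in rad, forces in N, time in s.
With the tool pointing down it reaches from about 275 to 825 mm from the base axis. Payload 4.9 kg.
Tool frame: the origin (TCP) lies at the very end of the fingers, on their centre line; the grasp point (between the pads) lies 19 mm behind it; z points along the fingers, y is the direction in which the jaws open and shut (so a half turn about z gives the same grasp; the last joint's range is limited). The gripper opens to 85 mm and grips with 20 to 120 N. Pads are 22 mm wide; open, the fingers measure 114 mm over their backs; the gripper's body (76 mm by 85 mm) begins 54 mm behind the grasp point. The pads swing forward as they close: fully open they stand 13 mm farther back than shut.
Start: joints at [-1.438, 0.326, -0.193, 1.052, 0, 1.437], TCP at [145.017, -530.555, 231.281] pointing down, gripper open.
Joint ranges: [-2.65, 2.65], [-0.97, 1.79], [-1.3, 1.35], [-1.93, 2.1], [-1.47, 1.37], [-3.14, 3.14]. Speed limits (rad/s): [2.57, 2.57, 3.14, 3.14, 3.14, 3.14].

## Interface

Orientations are given as [roll, pitch, yaw] about the fixed x, y, z axes, in that order (R = Rz(yaw) Ry(pitch) Rx(roll)).
In Python, from bench import bot, solve_ik, imaging gives the robot as it stands. Calls block until the motion is done:
- bot.move_ptp(position, orientation): joint-space move of the TCP to a pose.
- bot.movel(position, rot=None, max_speed=150, threshold=None): straight line of the TCP; rot=None keeps the orientation; max_speed is the mean speed in mm/s. With threshold (N) it stops when the force on the tool has changed by that much, and returns True; else False.
- bot.move_j(angles): joint-space move.
- bot.grip(opening, effort=None): opening from 0.0 (shut) to 1.0 (fully open); effort is the grip in N (None keeps the last); returns when the fingers have stopped.
- bot.dwell(seconds).
- solve_ik(position, orientation): joint angles nearest the present ones, or None.
- bot.get_state(): the state.
- imaging.capture(name): name is "side" or "top" or "wrist"; returns the picture (420x560x3 uint8, blue, green, red); there is no depth.
- imaging.camera_model(name): a dict with "K" (3x3 intrinsics, pixels), "k1" (the pictures are not rectified: a ray, as slopes to the right and down, at radius r is drawn at 1 + k1 r^2 times it, then the intrinsics apply), "position" and "rotation" of the camera in the world. Camera axes: x right, y up, looking along -z (the intrinsics and any distortion apply to the point x, -y, -z); pixel columns grow to the right and rows downward; lengths in mm; the calibration is good to about 2 mm. A picture is of the moment at which its call begins: read the wrist's pose just before it. camera_model takes no time and is no camera call; for the wrist camera it gives the pose at the moment of the call.
A pose or a line that the arm cannot do raises bot.IKError and nothing moves.
- bot.sign_off(): hands the job in, once; it reports no verdict.
The state is a dict: "t": time; "qpos": joint angles; "joint_velocities": joint speeds; "effort": joint torques, N m; "tcp_pos": TCP position; "orientation": TCP orientation; "contact_force": force on the tool from outside, world axes, zero at the start; "wrist_torque": the same for the moment, N m; "opening": opening from 0.0 (shut) to 1.0 (fully open).
Only numpy, scipy, OpenCV 4.12 (cv2) and the standard library are available. Lean on these libraries where they do the work, as an engineer would, in place of code of your own. Each camera call takes 0.05 s, during which the arm holds its last target. There are 200 camera calls.

## Working session

There is one attempt and no reset: what is moved stays moved. The work goes in short steps, each a Python script; the robot and the scene stay as the last script left them, time stands still between calls to the robot, and variables do not carry over. Pictures are saved under pics/ and viewed, about 8 in all and at most 12, crops included, and the job is handed in when it is done.

```bash
mkdir -p pics; ls; cat > h.py <<'E'
import numpy as np, cv2
from bench import bot, solve_ik, imaging
def ray(m,u,v):
    K=np.array(m["K"]);x=(u-K[0,2])/K[0,0];y=(v-K[1,2])/K[1,1]
    rd=np.hypot(x,y);r=rd
    for _ in range(20): r=rd/(1+m["k1"]*r*r)
    s=r/rd if rd>0 else 1
    d=np.array(m["rotation"])@np.array([x*s,-y*s,-1.]);return np.array(m["position"]),d/np.linalg.norm(d)
def onz(m,u,v,z):
    p,d=ray(m,u,v);return p+d*(z-p[2])/d[2]
def cross(*rs):
    A=sum(np.eye(3)-np.outer(d,d) for p,d in rs);b=sum((np.eye(3)-np.outer(d,d))@p for p,d in rs)
    x=np.linalg.solve(A,b);return x,[np.linalg.norm(np.cross(x-p,d)) for p,d in rs]
def proj(m,P):
    c=np.array(m["rotation"]).T@(np.array(P,float)-np.array(m["position"]))
    x,y=c[0]/-c[2],-c[1]/-c[2];f=1+m["k1"]*(x*x+y*y);K=np.array(m["K"])
    return np.array([K[0,0]*x*f+K[0,2],K[1,1]*y*f+K[1,2]])
E
python3 - <<'E'
from h import *
for n in("top","side"):
    im=imaging.capture(n);m=imaging.camera_model(n);cv2.imwrite(f"pics/{n}0.png",im);print(n,m)
w=imaging.camera_model("wrist");print(w,bot.get_state())
E
```

```text
pics
top {'K': array([[484.396128  ,   0.        , 281.26031049],
       [  0.        , 484.396128  , 209.49717515],
       [  0.        ,   0.        ,   1.        ]]), 'k1': -0.16996979755659078, 'position': array([ 357.05543484,   20.45936781, 1279.07477386]), 'rotation': array([ 0.13820779, -0.01022002, -1.59142478])}
side {'K': array([[406.1028262 ,   0.        , 276.80705136],
       [  0.        , 406.1028262 , 210.44381283],
       [  0.        ,   0.        ,   1.        ]]), 'k1': -0.04738677047115711, 'position': array([477.17895128, 899.17320958, 571.24168182]), 'rotation': array([ 1.05566365, -0.01220609, -3.09034339])}
{'K': array([[290.65202367,   0.        , 274.34639535],
       [  0.        , 290.65202367, 205.36658916],
       [  0.        ,   0.        ,   1.        ]]), 'k1': -0.020136908363844915, 'position': array([ 224.14035303, -509.49403526,  374.06282782]), 'rotation': array([-0.32407882,  0.00167777, -1.30294179])} {'t': 0.1, 'qpos': array([-1.43820546e+00,  3.26903753e-01, -1.93442538e-01,  1.05200946e+00,
        3.66967430e-05,  1.43658301e+00]), 'joint_velocities': array([ 0.0002521 , -0.00095681,  0.00269485,  0.0011973 ,  0.0015786 ,
       -0.00044747]), 'effort': array([ 9.93441608e-05, -4.44240725e+01,  2.63036907e+01,  7.92378938e-03,
       -1.83560610e-04,  6.27203249e-07]), 'tcp_pos': array([ 144.95527215, -530.03313089,  230.57732595]), 'orientation': array([-3.14005217e+00, -2.45034137e-04,  2.66803960e-01]), 'contact_force': array([0.22449827, 0.124393  , 0.55446686]), 'wrist_torque': array([-0.02472501,  0.02029093, -0.02646455]), 'opening': 1.000764860090376}
```

View pics/top0.png

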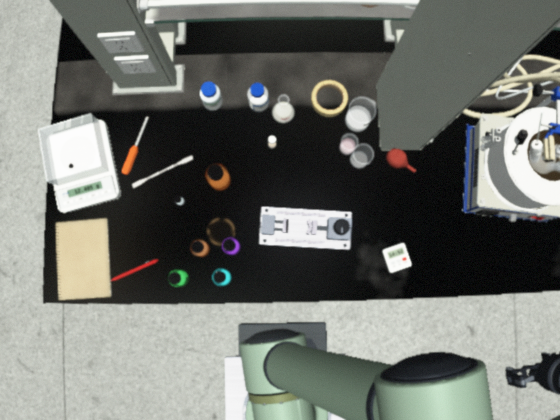

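View pics/side0.png

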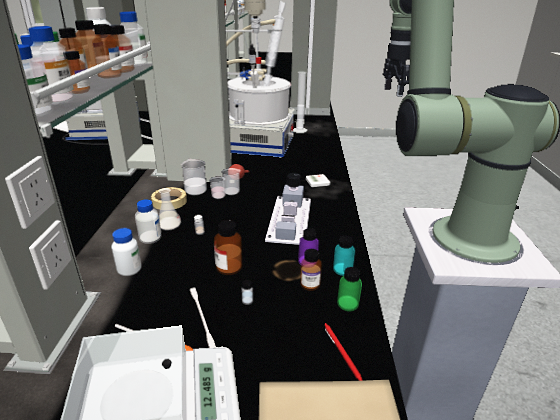

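The top view shows the small amber bottle at about (200,247), with purple at (230,245), turquoise at (222,277) and green at (178,278). The large amber bottle is at (218,177), the vial at about (180,201), and the clamp at (305,227) with its knob at (341,227). In the side view the small bottle is at about (311,270). The rotations are rpy vectors, so I'll correct the helper and measure.

```bash
sed -i 's/np.array(m\["rotation"\])/RM(m)/g' h.py; cat >> h.py <<'E'
from scipy.spatial.transform import Rotation as Ro
def RM(m): return Ro.from_euler("xyz",m["rotation"]).as_matrix()
def blob(im,lo,hi,box,k=3):
    h=cv2.cvtColor(im,cv2.COLOR_BGR2HSV);x0,y0,x1,y1=box
    M=np.zeros(h.shape[:2],np.uint8);M[y0:y1,x0:x1]=cv2.inRange(h,np.array(lo),np.array(hi))[y0:y1,x0:x1]
    M=cv2.morphologyEx(M,cv2.MORPH_CLOSE,np.ones((k,k)))
    return max(cv2.findContours(M,0,2)[0],key=cv2.contourArea)
E
python3 - <<'E'
from h import *
T=cv2.imread("pics/top0.png");S=cv2.imread("pics/side0.png")
mt,ms=imaging.camera_model("top"),imaging.camera_model("side")
# side: amber body -> bounding box
c=blob(S,(3,80,40),(22,255,255),(295,245,325,295));x,y,w,h=cv2.boundingRect(c);print("side amber",x,y,w,h)
c2=blob(T,(3,80,40),(22,255,255),(185,232,213,262));b=cv2.boundingRect(c2);(ex,ey),er=cv2.minEnclosingCircle(c2);print("top amber",b,ex,ey,er)
# dark cap in top inside amber ring
for n,z in((("amb mid"),40),("base",0)): print(n,onz(mt,ex,ey,z))
print("side bottom centre z0",onz(ms,x+w/2,y+h-1,0), "side mid ray x top:",cross(ray(ms,x+w/2,y+h/2),ray(mt,ex,ey)))
# clamp white plate in top
c=blob(T,(0,0,150),(180,60,255),(250,195,365,260),9);r=cv2.minAreaRect(c);B=cv2.boxPoints(r);print("plate",r)
P=[onz(mt,*p,8) for p in B];print(np.round(P,1),"centre",np.mean(P,0))
for i in range(4): d=P[(i+1)%4]-P[i];print(np.linalg.norm(d),np.degrees(np.arctan2(d[1],d[0])))
# purple
for nm,lo,hi,bx in(("purple",(130,80,40),(160,255,255),(215,230,245,262)),("turq",(80,80,40),(100,255,255),(205,262,240,292)),("green",(50,80,40),(75,255,255),(160,262,195,292)),("big",(3,80,40),(22,255,255),(200,160,240,195))):
    (u,v),q=cv2.minEnclosingCircle(blob(T,lo,hi,bx));print(nm,u,v,q,onz(mt,u,v,40)[:2])
a=cv2.resize(T[190:300,150:370],None,fx=3.6,fy=3.6,interpolation=cv2.INTER_CUBIC);cv2.imwrite("pics/c1.png",a)
E
```

```text
side amber 295 259 26 32
top amber (190, 239, 20, 19) 199.6288604736328 248.05154418945312 9.82413387298584
amb mid [433.30619818 215.67675904  40.        ]
base [435.7677369 221.9787965   0.       ]
side bottom centre z0 [438.09392908 229.32930597   0.        ] side mid ray x top: (array([436.68649945, 216.98606045,  30.19403294]), [np.float64(2.783714555474677), np.float64(2.7837145554746217)])
plate ((305.10687255859375, 227.68275451660156), (91.43019104003906, 37.75825881958008), 3.3664605617523193)
[[ 443.7   65.8    8. ]
 [ 543.6   58.5    8. ]
 [ 524.5 -183.9    8. ]
 [ 424.4 -174.2    8. ]] centre [484.05327722 -58.44875807   8.        ]
100.15169982396719 -4.204432561520099
243.14277373538604 -94.49435311164981
100.54038251357001 174.42525513555213
240.74057237473596 85.41708990227605
purple 230.5 245.68182373046875 10.062917709350586 [438.0845243  136.13311689]
turq 221.0 277.0 10.440406799316406 [358.62129478 161.18861444]
green 177.9736785888672 278.0 10.794873237609863 [357.44857166 271.84895446]
big 217.6827392578125 176.9263916015625 14.117963790893555 [618.22720572 168.60060144]
```

View pics/c1.png

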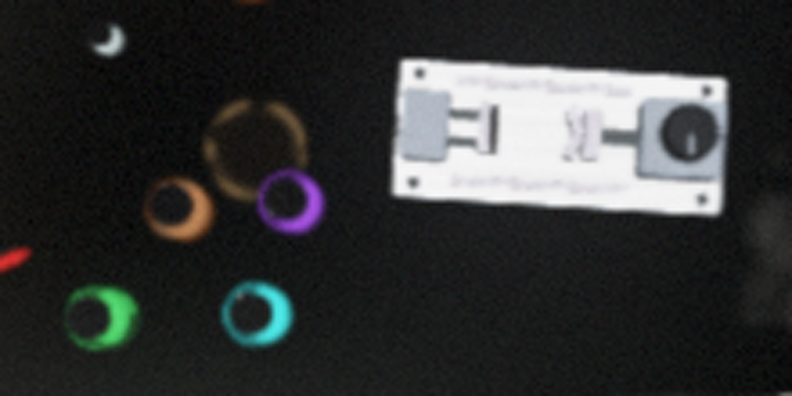

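```bash
python3 - <<'E'
from h import *
pi=np.pi
for yaw in (pi/2,-pi/2):
    for p in ((435,217,230),(478,-143,150)): print(yaw,p,np.round(solve_ik(p,[pi,0,yaw]),2))
q=solve_ik((435,217,230),[pi,0,pi/2]); q2=solve_ik((435,217,230),[pi,0,-pi/2])
yaw=pi/2 if abs(q[5])<abs(q2[5]) else -pi/2
bot.move_ptp([435,217,230],[pi,0,yaw]); print(bot.get_state()["t"],bot.get_state()["tcp_pos"])
bot.grip(1.0)
m=imaging.camera_model("wrist");a=imaging.capture("wrist");cv2.imwrite("pics/w1.png",a);np.save("w1.npy",m,allow_pickle=True)
print(m["position"],m["rotation"], "pred bottle top/base:",proj(m,(435,217,88)),proj(m,(435,217,0)))
E
```

```text
1.5707963267948966 (435, 217, 230) [ 0.31  0.21 -0.36  1.01  0.    1.88]
1.5707963267948966 (478, -143, 150) [-0.44  0.31 -0.45  0.82  0.    1.13]
-1.5707963267948966 (435, 217, 230) [ 0.31  0.21 -0.36  1.01  0.   -1.26]
-1.5707963267948966 (478, -143, 150) [-0.44  0.31 -0.45  0.82  0.   -2.01]
2.925 [435.31411406 216.5336089  229.99043362]
[435.22736572 133.80590268 373.44372334] [-3.24337359e-01 -8.19979670e-05 -3.14138724e+00] pred bottle top/base: [274.52922019 193.51988083] [274.4836023  174.70086653]
```

View pics/w1.png

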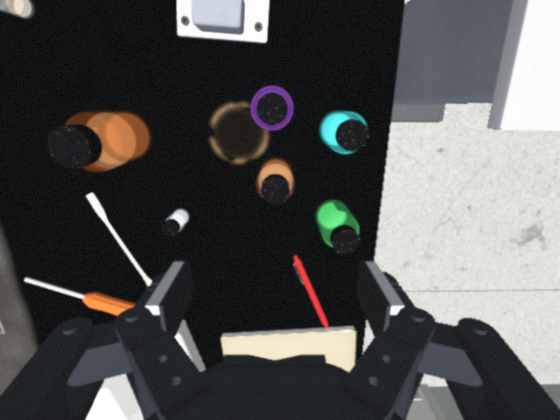

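The wrist view has the small amber bottle's cap at about (275,189), its body's far edge at row ~159, purple at (272,108) and the clamp end at (222,15). I'll measure the cap and body, cross-check them with the top view, then grasp.

```bash
python3 - <<'E'
from h import *
m=np.load("w1.npy",allow_pickle=True).item();a=cv2.imread("pics/w1.png");T=cv2.imread("pics/top0.png");mt=imaging.camera_model("top")
c=blob(a,(3,80,40),(22,255,255),(245,145,305,215),1);x,y,w,h=cv2.boundingRect(c);print(x,y,w,h)
def cap(im,box,amb):
    # dark disc inside the convex surroundings: bright-free pixels inside enclosing circle, lighter than bench? use grey<60 not amber
    x0,y0,x1,y1=box;g=cv2.GaussianBlur(im,(3,3),0)[y0:y1,x0:x1].max(2);print(g[:, (x1-x0)//2])
cap(a,(255,150,296,215),c)
# far body edge at base (row y) : body tangent point, ~22mm beyond the axis away from camera
print("x centre via body:",onz(m,x+w/2,y+h/2,40)," far edge z0",onz(m,x+w/2,y,0)," far edge z55",onz(m,x+w/2,y,55))
cw=np.array([275.5,188.5]);ct=(150+174/3.6,190+202/3.6)
print("cap z88",onz(m,*cw,88),"top cap",ct,onz(mt,*ct,88),cross(ray(m,*cw),ray(mt,*ct)))
cv2.imwrite("pics/c2.png",np.clip(cv2.resize(a[145:215,240:310],None,fx=8,fy=8,interpolation=2).astype(int)*2,0,255))
E
```

```text
255 157 41 42
[ 22  21  21  18  19  23  33  51  79 112 135 148 158 176 196 211 218 221
 223 224 224 223 213 174 106  47  27  32  35  34  32  32  33  36  42  48
  48  43  38  37  37  36  34  33  33  33  33  32  32  32  33  33  31  29
  26  25  23  21  18  17  19  21  21  21  22]
x centre via body: [433.83031961 212.0346076   40.        ]  far edge z0 [433.7027467  193.82297393   0.        ]  far edge z55 [433.92728936 184.98378689  55.        ]
cap z88 [434.01550531 211.68960598  88.        ] top cap (198.33333333333331, 246.11111111111111) [435.19330472 211.32764719  88.        ] (array([434.38317408, 209.96390001,  95.14782772]), [np.float64(0.4011146104541227), np.float64(0.40111461045413255)])[ WARN:0@0.207] global loadsave.cpp:1063 imwrite_ Unsupported depth image for selected encoder is fallbacked to CV_8U.
```

View pics/c2.png

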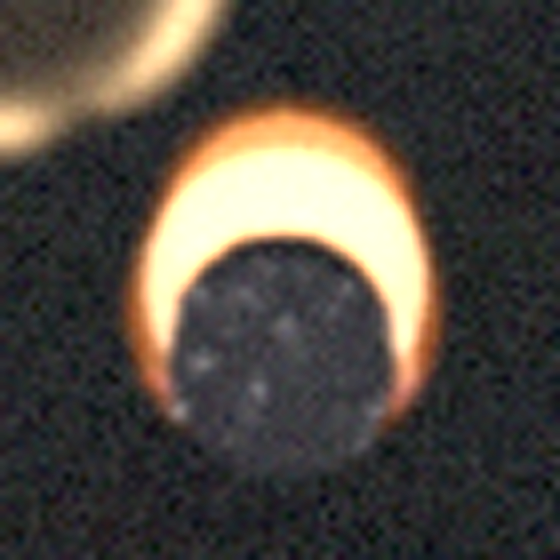

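```bash
python3 - <<'E'
from h import *
pi=np.pi
bot.movel([434.5,211.5,110],rot=[pi,0,-pi/2],max_speed=150)
bot.grip(0.85,effort=30)
print(bot.movel([434.5,211.5,20],max_speed=80,threshold=15),bot.get_state()["tcp_pos"])
bot.grip(0.0,effort=30);s=bot.get_state();print(s["opening"],s["contact_force"],s["t"])
bot.movel([434.5,211.5,190],max_speed=120)
# over the clamp
cy=np.radians(-4.6);C=np.array([485.7,-38.5])
bot.movel([C[0],C[1],190],rot=[pi,0,-pi/2+cy],max_speed=200)
s=bot.get_state();print(s["opening"],s["contact_force"],s["tcp_pos"],s["orientation"],s["t"])
m=imaging.camera_model("wrist");a=imaging.capture("wrist");cv2.imwrite("pics/w2.png",a);np.save("w2.npy",m,allow_pickle=True)
E
```

```text
False [434.94546657 211.64541052  20.42848463]
0.49665698153003496 [-1.16734457 -0.39091801  5.54479625] 6.075
0.5001477235888026 [-0.56874841 -0.458812   -0.31102488] [485.34686077 -37.74047504 189.91728917] [ 3.14111616e+00  3.96258993e-04 -1.65002021e+00] 9.0667
```

View pics/w2.png

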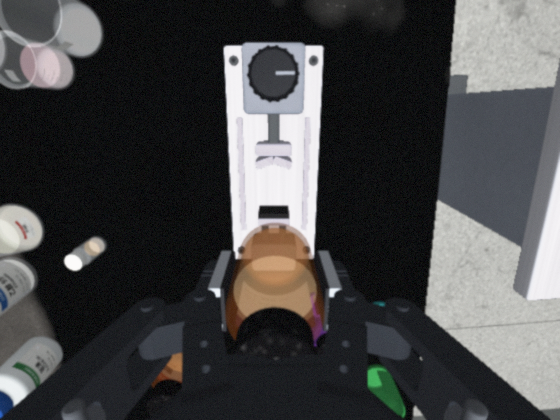

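The bottle is held centred in the jaws (opening 0.50). The knob is at about (273,73), the V jaw front at (273,160), and the pad's black face at about rows 206–219. I'll refine the clamp from this view.

```bash
python3 - <<'E'
from h import *
m=np.load("w2.npy",allow_pickle=True).item();a=cv2.imread("pics/w2.png");T=cv2.imread("pics/top0.png");mt=imaging.camera_model("top")
g=a.max(2)
# plate edges: outer
mid=[];
for v in list(range(50,240,6)):
    r=np.where(g[v,210:340]>130)[0]+210
    L,R=onz(m,r[0]-.5,v,8),onz(m,r[-1]+.5,v,8);mid.append([*(L+R)[:2]/2,np.linalg.norm(L-R)])
mid=np.array(mid);p=np.polyfit(mid[:,1],mid[:,0],1);print("width",np.median(mid[:,2]),"x= %.4f y + %.2f"%tuple(p),"yaw",np.degrees(-np.arctan(p[0])),"std",np.std(mid[:,0]-np.polyval(p,mid[:,1])))
col=g[:,273];top=[v for v in range(30,60) if col[v]>130][0]
e=onz(m,273,top-.5,8);print("far plate end",top,e)
u=np.array([p[0],1])/np.hypot(p[0],1);O=e[:2]+140*u;print("origin",O,"knob",O-105*u)
# knob
M=(g[40:110,245:302]<75).astype(np.uint8);c=max(cv2.findContours(M,0,2)[0],key=cv2.contourArea);k,r=cv2.minEnclosingCircle(c);k=np.array(k)+[245,40];kb=cv2.boundingRect(c);print("knob px",k,r,kb)
M=(T[210:245,328:356].max(2)<90).astype(np.uint8);c=max(cv2.findContours(M,0,2)[0],key=cv2.contourArea);k2,r2=cv2.minEnclosingCircle(c);k2=np.array(k2)+[328,210];print(k2,r2)
print("knob z96",onz(m,*k,96),onz(mt,*k2,96),cross(ray(m,*k),ray(mt,*k2)))
print("col 262",list(zip(range(130,245),g[130:245,264])))
E
```

```text
width 100.63372785737195 x= 0.0775 y + 489.54 yaw -4.433450228616043 std 0.22411151991202616
far plate end 43 [ 475.33510369 -182.42608164    8.        ]
origin [486.15725923 -42.8449907 ] knob [ 478.04064258 -147.53080891]
knob px [272.5  73. ] 27.554590225219727 (3, 6, 51, 55)
[340.78282833 226.45959663] 7.651324272155762
knob z96 [ 478.33614329 -145.21953424   96.        ] [ 476.3329231  -140.79854574   96.        ] (array([ 478.77879597, -146.54188127,   66.6991902 ]), [np.float64(1.8124654086945395), np.float64(1.812465408694562)])
col 262 [(130, np.uint8(241)), (131, np.uint8(242)), (132, np.uint8(241)), (133, np.uint8(242)), (134, np.uint8(242)), (135, np.uint8(242)), (136, np.uint8(242)), (137, np.uint8(242)), (138, np.uint8(241)), (139, np.uint8(229)), (140, np.uint8(174)), (141, np.uint8(125)), (142, np.uint8(119)), (143, np.uint8(142)), (144, np.uint8(189)), (145, np.uint8(219)), (146, np.uint8(225)), (147, np.uint8(224)), (148, np.uint8(227)), (149, np.uint8(225)), (150, np.uint8(226)), (151, np.uint8(225)), (152, np.uint8(223)), (153, np.uint8(223)), (154, np.uint8(222))
[... 1267 characters left out ...]
)), (213, np.uint8(30)), (214, np.uint8(39)), (215, np.uint8(44)), (216, np.uint8(42)), (217, np.uint8(62)), (218, np.uint8(132)), (219, np.uint8(202)), (220, np.uint8(221)), (221, np.uint8(224)), (222, np.uint8(224)), (223, np.uint8(209)), (224, np.uint8(170)), (225, np.uint8(134)), (226, np.uint8(103)), (227, np.uint8(92)), (228, np.uint8(95)), (229, np.uint8(106)), (230, np.uint8(125)), (231, np.uint8(133)), (232, np.uint8(135)), (233, np.uint8(135)), (234, np.uint8(137)), (235, np.uint8(136)), (236, np.uint8(137)), (237, np.uint8(139)), (238, np.uint8(137)), (239, np.uint8(137)), (240, np.uint8(136)), (241, np.uint8(133)), (242, np.uint8(137)), (243, np.uint8(141)), (244, np.uint8(146))]
```

```bash
python3 - <<'E'
from h import *
pi=np.pi
cy=np.radians(-4.43);u=np.array([.0775,1])/np.hypot(.0775,1);O=np.array([486.0,-41.])
p=O+90*u
bot.movel([*p,190],rot=[pi,0,-pi/2+cy],max_speed=200);bot.dwell(.2)
m=imaging.camera_model("wrist");a=imaging.capture("wrist");cv2.imwrite("pics/w3.png",a);np.save("w3.npy",m,allow_pickle=True)
print(m["position"],m["rotation"],bot.get_state()["tcp_pos"],bot.get_state()["t"])
for n in(-135,-75,0,26,62,100): print(n,proj(m,[*(O+n*u),8]).round(),proj(m,[*(O+n*u),42]).round())
cv2.imwrite("pics/c3.png",cv2.resize(a[0:260,180:370],None,fx=2.3,fy=2.3,interpolation=cv2.INTER_CUBIC))
E
```

```text
[486.57303848 -34.78546228 333.4851148 ] [-3.24077138e-01 -1.06081572e-04  3.06382268e+00] [492.96100279  47.78441771 189.99475325] 9.9583
-135 [274. -52.] [274. -74.]
-75 [274.  21.] [274.  10.]
0 [274. 102.] [274. 101.]
26 [274. 127.] [274. 129.]
62 [274. 160.] [274. 166.]
100 [274. 193.] [274. 202.]
```

View pics/c3.png

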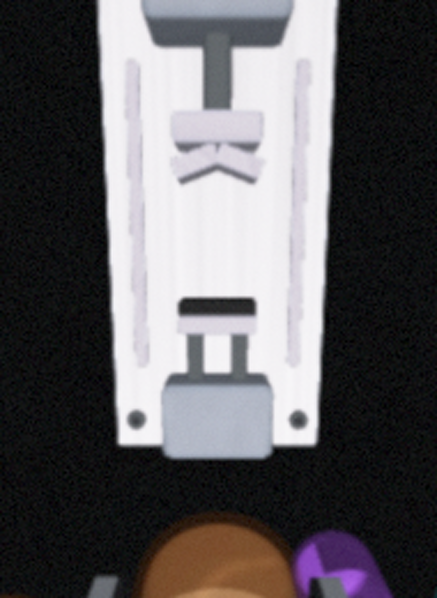

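The crop shows the pad's rubber edge at row ~129.6 (directly under the camera), the V apex front at row ~71, and the plate's near end at row ~193, which matches the prediction.

```bash
python3 - <<'E'
from h import *
u=np.array([.0775,1])/np.hypot(.0775,1);O=np.array([486.0,-41.])
m=np.load("w3.npy",allow_pickle=True).item();a=cv2.imread("pics/w3.png");m2=np.load("w2.npy",allow_pickle=True).item();mt=imaging.camera_model("top")
f=lambda m,x,v,z:round(float((onz(m,x,v,z)[:2]-O)@u),1)
x=np.array([-u[1],u[0]])
for z in(12,42): print("pad face z",z,"w3",f(m,274,129.6-.3,z),"w2",f(m2,264,205.3,z))
print("V apex front z42",f(m,274,71,42),f(m,274,72,42),"tips",f(m,258,77,42),f(m,294,76.5,42), "w2 apex ~", f(m2,273,157,42),f(m2,273,160,42))
print("plate end (100)",f(m,235,193.5,8),"far(-140) w2",f(m2,273,42.5,8),"end block front z44 w3",f(m,274,163,44),"knob w2 z96",f(m2,272.5,73,96))
print("top view: pad face",[f(mt,150+485/3.6,190+130/3.6,z) for z in(42,)],"black cols 485-497; end plate",f(mt,150+398/3.6,190+125/3.6,8),f(mt,150+724/3.6,190+145/3.6,8))
g=a.max(2);print(g[124:145,274],g[60:85,274])
mid=[]
for v in range(30,185,8):
    r=np.where(g[v,200:345]>130)[0]+200;L,R=onz(m,r[0]-.5,v,8),onz(m,r[-1]+.5,v,8);mid.append((L+R)[:2]/2)
mid=np.array(mid);print("centreline",np.polyfit(mid[:,1],mid[:,0],1))
# held bottle in w2: far base edge
g2=cv2.imread("pics/w2.png");print("held base far edge row224 z169.5:",onz(m2,275,223.5,169.5))
E
```

```text
pad face z 12 w3 28.1 w2 28.4
pad face z 42 w3 26.0 w2 18.3
V apex front z42 -26.1 -25.3 tips -21.0 -21.5 w2 apex ~ -32.7 -29.7
plate end (100) 101.0 far(-140) w2 -141.8 end block front z44 w3 58.7 knob w2 z96 -104.5
top view: pad face [37.1] black cols 485-497; end plate 100.6 -139.4
[243 244 244 243 229 130  41  47  47  41  39  53  82 158 212 223 224 225
 224 226 226] [215 193 153 150 170 187 209 223 222 222 203 165 125 132 188 229 241 243
 243 244 242 243 243 243 243]
centreline [7.90031458e-02 4.89657741e+02]
held base far edge row224 z169.5: [483.75247724 -53.75761236 169.5       ]
```

Both views agree on the clamp origin at (486.4,-41), with the pad at y≈+27.5, the V apex at ≈-25.7 and about 8 mm of play. The edges suggest the bottle sits about 4 mm towards +y in the grip. I'll lower it with force guards, feel both sides, centre it and set it down.

```bash
cat >> h.py <<'E'
pi=np.pi;cy=np.radians(-4.45);u=np.array([np.sin(-cy),np.cos(cy)]);O=np.array([486.4,-41.])
def at(y,z): return [*(O+y*u),z]
def yc(): return float((bot.get_state()["tcp_pos"][:2]-O)@u)
E
python3 - <<'E'
from h import *
R=[pi,0,-pi/2+cy]
bot.movel(at(-3,190),rot=R,max_speed=200)
bot.movel(at(-3,80),max_speed=120)
h=bot.movel(at(-3,40),max_speed=40,threshold=5);s=bot.get_state();print("down",h,s["tcp_pos"],s["contact_force"],s["t"])
if not h:
    y=[]
    for d in (9,-9):
        h=bot.movel(at(-3+d,40),max_speed=12,threshold=4);y.append(yc());s=bot.get_state();print(d,h,y[-1],s["contact_force"],s["t"])
        bot.movel(at(-3,40),max_speed=30)
E
```

```text
down False [486.38321559 -44.02748269  40.20283512] [ 0.21637737 -0.39990779 -1.16566728] 12.7917
9 True 3.282296692097502 [ 0.47827782 -0.87045417 -0.84285141] 13.3833
-9 True -5.62225766977068 [1.62639831 0.62111302 0.17002435] 14.1917
```

```bash
python3 - <<'E'
from h import *
bot.movel(at(-1.2,40),max_speed=30)
h=bot.movel(at(-1.2,24),max_speed=20,threshold=5);s=bot.get_state();print("down",h,s["tcp_pos"],s["contact_force"],s["t"])
bot.grip(0.8,effort=30);bot.dwell(.3)
s=bot.get_state();print(s["opening"],s["contact_force"])
bot.movel(at(-1.2,150),max_speed=120);bot.dwell(.2)
m=imaging.camera_model("wrist");a=imaging.capture("wrist");np.save("w4.npy",m,allow_pickle=True)
S=imaging.capture("side");cv2.imwrite("pics/s4.png",S)
cv2.imwrite("pics/v4.png",np.hstack([cv2.resize(a,(400,300)),cv2.resize(S[160:265,240:340],(400,420),interpolation=2)[:300]]));print(bot.get_state()["t"])
E
```

```text
down True [486.26651306 -42.18803452  28.52440256] [-1.17276781 -0.3567959   5.4703474 ] 15.2833
0.8032160972133102 [ 0.642609    0.94755999 -0.39963262]
17.425
```

View pics/v4.png

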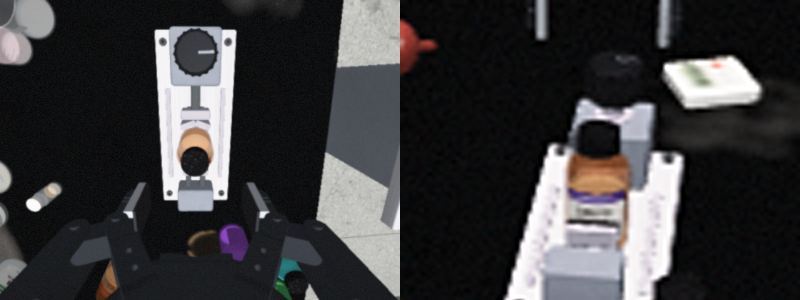

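The bottle stands upright on the plate between jaw and pad, and the fingers are clear. Next: grip the knob and turn it stepwise while logging torque.

```bash
python3 - <<'E'
from h import *
bot.movel(at(-105,150),max_speed=150)
h=bot.movel(at(-105,62),max_speed=80,threshold=12);s=bot.get_state();print(h,s["tcp_pos"],s["t"])
bot.grip(0.0,effort=60);bot.dwell(.2);s=bot.get_state();print(s["opening"],s["contact_force"],s["wrist_torque"],s["qpos"])
q0=s["qpos"].copy();tz0=s["wrist_torque"][2];log=[];q=q0.copy();hits=0
np.save("q0.npy",q0)
while q[5]-q0[5]<2.95:
    q[5]+=0.15 if q[5]-q0[5]<0.8 else 0.05
    bot.move_j(q);s=bot.get_state();tz=s["wrist_torque"][2]
    log.append([q[5]-q0[5],s["qpos"][5]-q0[5],tz,np.hypot(*s["contact_force"][:2]),s["t"]])
    hits=hits+1 if abs(tz)>0.2 else 0
    if hits>=2 or s["t"]>55: break
print(np.round(log,3));s=bot.get_state();print(s["tcp_pos"],s["contact_force"],s["wrist_torque"])
E
```

```text
False [ 478.66272256 -145.88730408   62.45956383] 19.5167
0.4533774500261767 [-2.33666749 -0.26153692  6.89533457] [ 0.10489829  0.70508472 -0.05233772] [-4.43101075e-01  4.24340795e-01 -5.38249483e-01  6.13227498e-01
 -1.47791116e-03 -1.93620350e+00]
[[ 1.5000e-01  1.4700e-01 -5.4000e-02  9.8200e-01  2.0358e+01]
 [ 3.0000e-01  2.9500e-01 -6.8000e-02  3.2600e+00  2.0625e+01]
 [ 4.5000e-01  4.4400e-01 -4.2000e-02  4.2740e+00  2.0892e+01]
 [ 6.0000e-01  5.9500e-01 -6.1000e-02  5.0250e+00  2.1158e+01]
 [ 7.5000e-01  7.4500e-01 -8.9000e-02  6.2510e+00  2.1425e+01]
 [ 9.0000e-01  8.9500e-01 -9.0000e-02  7.0390e+00  2.1692e+01]
 [ 9.5000e-01  9.4500e-01 -1.9000e-02  8.0460e+00  2.1942e+01]
 [ 1.0000e+00  9.9500e-01 -6.0000e-02  6.7700e+00  2.2192e+01]
 [ 1.0500e+00  1.0450e+00 -7.7000e-02  7.3750e+00  2.2442e+01]
 [ 1.1000e+00  1.0950e+00 -8.1000e-02  6.6160e+00  2.2692e+01]
 [ 1.1500e+00  1.1450e+00 -7.8000e-02  7.3480e+00  2.2942e+01]
 [ 1.2000e+00  1.1950e+00 -1.5000e-02  7.1210e+00  2.3192e+01]
 [ 1.2500e+00  1.2450e+00 -7.2000e-02  6.8920e+00  2.3442e+01]
 [ 1.3000e+00  1.2950e+00 -6.
[... 1530 characters left out ...]
00  2.9692e+01]
 [ 2.5500e+00  2.5450e+00  9.0000e-02  9.9850e+00  2.9942e+01]
 [ 2.6000e+00  2.5950e+00  1.4400e-01  1.0234e+01  3.0192e+01]
 [ 2.6500e+00  2.6450e+00  1.3000e-01  9.8340e+00  3.0442e+01]
 [ 2.7000e+00  2.6950e+00  1.3500e-01  1.0179e+01  3.0692e+01]
 [ 2.7500e+00  2.7450e+00  9.1000e-02  1.0769e+01  3.0942e+01]
 [ 2.8000e+00  2.7950e+00  1.3100e-01  1.1097e+01  3.1192e+01]
 [ 2.8500e+00  2.8450e+00  1.4000e-01  1.0409e+01  3.1442e+01]
 [ 2.9000e+00  2.8950e+00  1.3200e-01  1.0313e+01  3.1692e+01]
 [ 2.9500e+00  2.9450e+00  1.2800e-01  1.0258e+01  3.1942e+01]]
[ 477.86988968 -142.67254494   62.77469891] [-3.34764267  9.69656036  6.83850881] [1.7538961  0.08104366 0.1279987 ]
```

The torque stepped up by about 0.21 N·m between 1.87 and 2.0 rad, then held flat. A lateral-force bias shifted the zero, so my absolute threshold missed it. That puts me roughly 54° past the rise, so no more turning. I'll let go and measure the pad from the same pose as before.

```bash
python3 - <<'E'
from h import *
bot.grip(0.8);s=bot.get_state();p=s["tcp_pos"];print(s["tcp_pos"],s["contact_force"],s["wrist_torque"],s["opening"])
bot.movel([p[0],p[1],190],max_speed=120)
O2=np.array([486.0,-41.]);u2=np.array([.0775,1])/np.hypot(.0775,1);c2=np.radians(-4.43)
bot.movel([*(O2+90*u2),190],rot=[pi,0,-pi/2+c2],max_speed=200);bot.dwell(.4)
m=imaging.camera_model("wrist");a=imaging.capture("wrist");cv2.imwrite("pics/w5.png",a);np.save("w5.npy",m,allow_pickle=True)
m3=np.load("w3.npy",allow_pickle=True).item();print(m["position"]-m3["position"],m["rotation"]-m3["rotation"],bot.get_state()["t"])
b=cv2.imread("pics/w3.png")
z=lambda i:cv2.resize(i[60:215,205:345],None,fx=2.8,fy=2.8,interpolation=2);cv2.imwrite("pics/c5.png",np.hstack([z(b),z(a)]))
for c in (258,262,286,290): print(c,b.max(2)[126:150,c],a.max(2)[126:150,c])
E
```

```text
[ 478.2867516  -146.22577609   62.81340328] [-0.1659913   0.39193649  0.65713937] [-0.00011444 -0.00030169  0.01746222] 0.8016610005961698
[ 0.13148719  0.88836062 -0.01848016] [-2.94621164e-04  3.54583287e-05  1.44898365e-03] 37.1
258 [246 247 244 225 161  98  66  62  61  71 103 158 213 222 223 223 223 221
 223 238 246 247 247 247] [161 170 152 136 133 143 178 188 153 113  94  86  82  87 111 167 214 224
 223 221 222 224 228 242]
262 [244 243 231 135  45  44  42  41  40  53  85 155 211 223 224 225 225 224
 212 158 120 116 115 116] [ 31  40  83 141 169 152 131 121  98  63  45  46  43  47  78 146 215 227
 228 230 228 228 218 161]
286 [243 242 229 133  40  45  40  45  44  49  84 153 212 224 222 224 225 226
 213 164 123 114 114 114] [146 181 189 175 157 138 121  95  59  43  39  44  45  51  71 141 214 227
 228 229 228 229 218 168]
290 [243 243 237 195 138  95  78  79  78  82 109 169 216 226 226 226 227 225
 228 235 243 244 244 245] [161 141 131 140 179 226 232 200 147 113  89  83  82  80  98 151 216 229
 229 230 230 231 232 239]
```

View pics/c5.png

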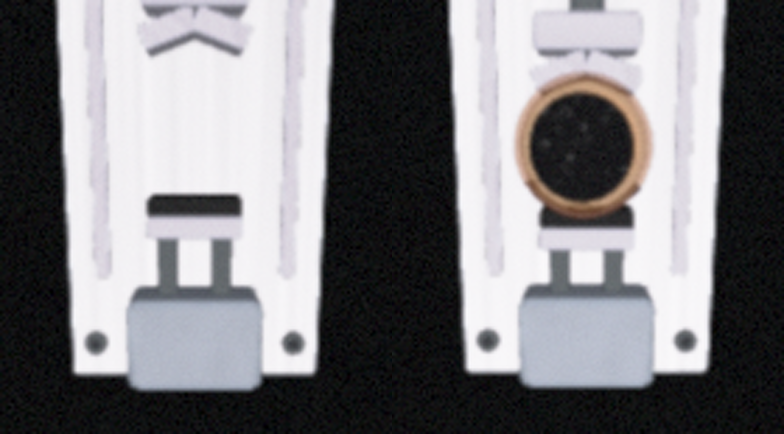

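Left is before and right is after: the bottle is clamped upright against the pad and the pad has moved back. I'll quantify the shift, with the fixed end block as reference.

```bash
python3 - <<'E'
from h import *
m3=np.load("w3.npy",allow_pickle=True).item();m5=np.load("w5.npy",allow_pickle=True).item();b=cv2.imread("pics/w3.png").max(2).astype(float);a=cv2.imread("pics/w5.png").max(2).astype(float)
def edge(i,c,r0,r1,lev,up):
    p=i[r0:r1,c]
    for k in range(len(p)-1):
        if (p[k]<lev<=p[k+1]) if up else (p[k]>=lev>p[k+1]): return r0+k+(lev-p[k])/(p[k+1]-p[k])
def Y(m,c,r,z): return (onz(m,c,r,z)[:2]-O)@u
for name,cols,z,ra,rb,lev,up in(("pad rubber/white",range(260,290,3),42,(132,142),(135,146),140,1),("pad rear at rods",(261,262,263,286,287),42,(138,150),(143,156),170,0),("block rear/plate near bottom",(),44,0,0,0,0)):
    d=[]
    for c in cols:
        e1,e2=edge(b,c,*ra,lev,up),edge(a,c,*rb,lev,up)
        if e1 and e2:d.append((e2-e1,Y(m5,c,e2,z)-Y(m3,c,e1,z)))
    print(name,len(d),np.median(d,0) if d else 0,np.std(d,0) if d else 0)
# static: plate end (z 8) left & right, block bottom edge z 44
for name,cols,z in(("plate end",(234,238,242,302,306,310),8),("block end",range(256,296,6),44)):
    d=[]
    for c in cols:
        e1,e2=edge(b,c,185,215,90,0),edge(a,c,185,215,90,0)
        if e1 and e2:d.append((e2-e1,Y(m5,c,e2,z)-Y(m3,c,e1,z)))
    print(name,np.median(d,0),np.std(d,0))
E
```

```text
pad rubber/white 10 [4.21204533 5.04780021] [0.04855283 0.03918115]
pad rear at rods 5 [4.08244898 4.98720811] [0.16896841 0.17510485]
block rear/plate near bottom 0 0 0
plate end [-0.59789733  0.28295022] [0.02463029 0.06545101]
block end [-0.95967586 -0.06315026] [0.01341318 0.02612101]
```

```bash
python3 - <<'E'
from h import *
m3=np.load("w3.npy",allow_pickle=True).item()
O2=np.array([486.0,-41.]);u2=np.array([.0775,1])/np.hypot(.0775,1);c2=np.radians(-4.43)
p=np.array([*(O2+90*u2),190.]);R=np.array([pi,0,-pi/2+c2])
for k in range(2):
    m=imaging.camera_model("wrist");p-=m["position"]-m3["position"];R[2]-=m["rotation"][2]-m3["rotation"][2]
    bot.movel(list(p),rot=list(R),max_speed=40);bot.dwell(.5)
m=imaging.camera_model("wrist");print(m["position"]-m3["position"],m["rotation"]-m3["rotation"])
A=np.mean([imaging.capture("wrist") for _ in range(6)],0).max(2);np.save("A.npy",A);b=cv2.imread("pics/w3.png").max(2).astype(float);print(bot.get_state()["t"])
def sh(i,j,c0,c1,r0,r1,mx=7):
    # vertical shift of i->j in a band by column-mean profile, subpixel SSD
    f=i[r0:r1,c0:c1].mean(1);best=[]
    for s in np.arange(-3,mx,.05):
        g=np.interp(np.arange(r0,r1)+s,np.arange(j.shape[0]),j[:,c0:c1].mean(1));best.append((np.mean((f-g)**2),s))
    return min(best)
print("rubber/white edge",sh(b,A,260,290,133,141));print("rear rods L",sh(b,A,261,265,141,149),"R",sh(b,A,284,289,141,149))
for n,x in(("block front",(270,279,158,170)),("block rear",(258,292,192,206)),("plate end L",(234,246,185,200)),("plate end R",(302,312,185,200)),("screw L",(236,244,176,189)),("screw R",(305,314,176,189))): print(n,sh(b,A,*x))
for c in(262,274,287): print(Yd if 0 else [(onz(m3,c,r,42)[:2]@u).round(2) for r in (137,141,145,149)])
E
```

```text
[-0.00719664 -0.0080999   0.00132692] [-2.95904210e-04  3.14039812e-05 -1.70517329e-05]
38.9
rubber/white edge (np.float64(73.58280904706686), np.float64(4.949999999999972))
rear rods L (np.float64(11.199375542534636), np.float64(5.049999999999972)) R (np.float64(51.61108784722222), np.float64(5.049999999999972))
block front (np.float64(18.27889231824412), np.float64(-1.0658141036401503e-14))
block rear (np.float64(40.656237264513265), np.float64(-0.3000000000000096))
plate end L (np.float64(6.8747494855959275), np.float64(-0.1000000000000103))
plate end R (np.float64(9.352591851850601), np.float64(-0.1000000000000103))
screw L (np.float64(17.763708266559696), np.float64(-0.1000000000000103))
screw R (np.float64(31.05292524005466), np.float64(-0.1000000000000103))
[np.float64(30.2), np.float64(34.06), np.float64(37.96), np.float64(41.88)]
[np.float64(30.2), np.float64(34.07), np.float64(37.96), np.float64(41.89)]
[np.float64(30.2), np.float64(34.06), np.float64(37.96), np.float64(41.89)]
```

The fingers are clear and the pad has been pushed back about 4.9 mm (±0.1). That is near the upper limit but inside the window, and the knob can't undo it, so I'm handing in without touching it again.

```bash
python3 - <<'E'
from h import *
s=bot.get_state();print(s["t"],s["tcp_pos"],s["contact_force"]);bot.sign_off()
E
```

```text
38.9 [492.94722072  47.79806142 190.01973546] [-0.3371554  -0.21821001 -0.77868892]
the job is handed in; nothing more can be done
```

The small amber bottle is clamped upright between the V jaw and the pad, and I handed the job in at 38.9 s. However, I turned the knob further than the 45° you asked for. I don't know the verdict, and the pad push-back is close to its upper limit.

- **Placing:** I felt both sides of the gap with force guards, which gave about 8.9 mm of play. I then centred the bottle, set it down at the expected height and let go. The wrist and side pictures showed it standing upright.
- **Tightening:** The torque rose sharply by about 0.21 N·m between roughly 1.87 and 2.0 rad of knob turn. A bias from side force on the gripper shifted the torque zero, so my stop threshold missed the rise. The turn ended only at my travel cap of 2.95 rad. That is about 54–56° past the rise, against the 32–57° allowed.
- **Pad check:** Comparing pictures from the same pose before and after, the pad moved back about 4.9 mm. Individual edges gave about 4.8 to 5.0 mm, and the knob angle gives about 4.9 mm. The allowed range is 2.8 to 5.0 mm and the target was 3.9 mm, so it is probably inside but I can't rule out a slight excess.
- **End state:** The last picture shows the bottle held upright against the pad, with the gripper clear of everything. I did not measure the clamping force directly. The arm never went near the large bottle, beaker or vial, though I did not measure their final positions.

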